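Fit the retaining ring on the trolley wheel's axle

ROBOT

A 6-joint arm with a two-finger parallel gripper is mounted at the origin on the work surface. World frame = base frame: x ahead of the robot, y to its left, z up, the work surface at z = 0. Lengths are in m, angles in rad, forces in N, time in s.
With the tool pointing down it reaches from about 0.35 to 0.775 m from the base axis. Payload 5.5 kg.
Tool frame: the origin (TCP) lies at the very end of the fingers, on their centre line; the grasp point (between the pads) lies 19 mm behind it (grip_point_offset is the distance from the TCP to the grasp point, in m); z points along the fingers, y is the direction in which the jaws open and shut (so a half turn about z gives the same grasp; the last joint's range is limited). The gripper opens to 85 mm and grips with 20 to 120 N. Pads are 22 mm wide; open, the fingers measure 114 mm over their backs; the gripper's body (76 mm by 85 mm) begins 54 mm behind the grasp point. The pads swing forward as they close: fully open they stand 13 mm farther back than shut.
Start: joints at [0.985, 0.313, 0.046, 1.304, 0, 1.431], TCP at [0.248, 0.519, 0.231] pointing down, gripper open.
Joint ranges: [-2.76, 2.76], [-0.86, 1.69], [-1.03, 1.26], [-2.2, 2.34], [-1.47, 1.5], [-3.14, 3.14]. Speed limits (rad/s): [2.57, 2.57, 3.14, 3.14, 3.14, 3.14].

INTERFACE

Orientations are given as a unit quaternion [w, x, y, z].
In Python, from workcell import * gives the robot as it stands.
- The arm moves only by the shell command python3 -m crank 'ROWS' [OPENING] [FORCE]. ROWS is a JSON object of lists of equal length, an entry for each row: "travel": the shift along the tool's x, y, z in units of 40 mm (1.0 is 40 mm), a list of three; "turn": the turn about the tool's z in rad. In form: {"travel": [[x, y, z], ...], "turn": [turn, ...]}. A call has 1 to 5 rows; each row is the pose to reach, as a shift and turn from the pose commanded when the call began, along the tool's axes at that moment; what a row does not reach only later rows make up. A row lasts 1/12 s, in which the tool goes at most 41.7 mm and 7.16 degrees, less where a joint would pass 70% of its speed; a pose out of reach is approached as far as the arm can. A call with a gripper value outside its range is refused whole. OPENING is the finger opening in mm, from 0 to 85.4, set as the call begins (- or left out, the last holds). The fingers move at their own pace and stop on an object; FORCE is the grip in N (left out, the last holds). Time passes only in rows, so rows that repeat a pose let the fingers close. It gives the time, the measured TCP pose, the force and the opening at its end, in the units of the state.
- get_state(): the state, without advancing time (a new reading comes with each control period).
- read_camera(name): name is "scene" or "side" or "wrist"; returns a dict with "image" (420x560x3 uint8, red, green, blue), "K" (3x3 intrinsics, pixels), "R" (3x3) and "t" (3): a world point X has camera coordinates R X + t. Camera axes: x right, y down, z forward; pixel columns grow to the right and rows downward; lengths in m; the calibration is good to about 2 mm. A picture is of the moment at which its call begins. There is no depth.
- hand_in(): hands the job in, once; it reports no verdict.
The state is a dict: "clock": time; "joint_pos": joint angles; "qvel": joint speeds; "tau": joint torques, N m; "tcp_pos": TCP position; "orientation": TCP orientation; "wrist_force": force on the tool from outside, world axes, zero at the start; "ft_torque": the same for the moment, N m; "finger_gap": finger opening in m.
Only numpy, scipy, OpenCV 4.12 (cv2) and the standard library are available. Lean on these libraries where they do the work, as an engineer would, in place of code of your own. Each camera call takes 0.05 s, during which the arm holds its last target. There are 200 camera calls.

TASK

Squeeze the red-handled ring pliers to spread the retaining ring that is hooked on their tips, carry it over to the upright wheel axle, press it gently down (no harder than the spring needs) against the sprung brass plate until it lies level with the groove, and let it snap shut in the groove. Then draw the pliers off and stand them, tips down, in the yellow caddy, leaving everything else on the bench alone.

Things in the scene. Friction and masses are not known exactly. Their poses are not given: they have to be found in the camera images.
- pliers_grip (a point): Midway between the red handles of the upright ring pliers (0.18 kg), 110 mm above the tip shoulders. z up the pliers, y handle to handle, x to their front; tips straight below. Handles 18 mm wide (x), each with a round swelling (18 mm thick, along x) at this height where fingers should press: 64 mm across both at rest, 37 to 39 mm when squeezed to the stop. They end 15 mm above.
- pliers_pivot (a point): Pivot of the pliers, same axes, 55 mm above the tip shoulders (61.5 above the ends of the pins) and 55 mm below the grip point. Round pins, 4 mm thick and 6.5 mm long, stand out below the shoulders. The pivot block is 42 mm (y) by 22 mm (x); the jaws below it are narrower. Pins 16 mm apart at rest, 42 mm spread.
- pliers_left (a joint): Squeeze of the pliers per lever, rad: 0 at rest, 0.24 at the stop (each tip 13 mm out). With the ring on, this takes about 15 N on each handle: grip with 30 to 50 N to stay on the stop. A return spring pushes each handle outward with 4 to 7 N, so fingers opened to 60 to 62 mm still hold the pliers, while the tips have then closed enough to leave the ring.
- ring_center (a point): Centre of the dark steel ring (bore radius 14, outer 19, 4 mm thick), half-way up. z its axis, x from centre to its gap. Two sprung halves hinged 24 mm behind (-x); eyes 25 mm ahead, 8 mm either side, 7 mm high, slots 11 (x) by 7.5 mm. At the start the pliers' pins are in the eyes, shoulders on the ring. Spread, its spring holds it on the pins, its centre 17 to 26 mm behind the pliers (-x).
- ring_left (a joint): How far the ring's left half is swung open, rad (the right mirrors it): 0 shut, about 0.24 with the pliers fully squeezed, then clearing the axle by about 1.5 mm all round. It passes the axle above about 0.20; shut on the axle's thick part it stays above 0.08.
- axle_nominal (a point): On the upright axle's axis at the groove's nominal mid-height, 68 mm over the bench, z up. The real axle with wheel and plate stands up to 9 mm higher or lower, not measured: feel for the plate. Axle 32 mm thick; its tip is 23.5 mm above mid-groove; the top 6 mm is coned to 22 mm, then 14 mm of full size, then the groove, 27 mm thick, 7 mm high.
- caddy_in (a point): Centre of the inner floor of the fixed yellow caddy, an open-topped box, 36 mm (x) by 58 mm (y) inside, its rim 73 mm above this point; x and y along its sides, z up.
- stand: Fixed blue stand: base plate 100 mm square and 12 mm thick, origin at the centre of its underside; the ring lies on it 3 mm behind the origin, with its gap towards the stand's x. An upright plate 60 mm wide stands with its face 33 mm from the origin towards x, its top 87 mm above the bench, just behind the pliers.
- spray: Bystander: amber bottle, 60 mm across, 170 mm tall; origin at its foot.
- grease: Bystander: white jar with red cap, 68 mm across, 70 mm tall; origin at its foot.
- spare_wheel: Bystander: spare wheel lying flat, 116 mm across, 22 mm high; origin at its underside.
- wrench: Bystander: wrench lying flat; origin at its underside.
- jig: Green base 130 mm square with wheel (116 mm), axle and sprung brass plate (62 mm wide); origin under the axle. At rest the plate covers the groove, its top 3 mm above mid-groove. Push it down 3.5 to 5.3 mm so that the ring can enter: it yields at 2 N and stiffens 1.4 N per mm (so 7 to 9.5 N), then a hard stop at 5.3 mm. Pushing with over 16 N spoils the spring.
Mind the look-alikes: they are no part of the job. There is more than one size of the part that bears pliers_grip; the job needs the smaller. There is more than one size of the jig; the one meant has the size given above.

How it is judged:
By the outcome, as a careful person would: the job done as asked, in the order asked, and still so for the second after the job is handed in, with the robot touching nothing.
It also fails if it takes over 67 s, if anything falls off the work surface, if the arm or the gripper's body presses on something with over 40 N, if the wrist force passes 120 N, or if a joint passes its speed limit or range.

## Working session

There is one attempt and no reset: what is moved stays moved. The work goes in short steps, Python scripts to look and compute and a shell command to move; the robot and the scene stay as the last step left them, time stands still between calls to the robot, and variables do not carry over. Pictures are saved under pics/ and viewed, about 8 in all and at most 12, crops included, and the job is handed in when it is done.

```bash
ls; mkdir -p pics; python3 - <<'E'
from workcell import *
import cv2,numpy as np
s=get_state();print({k:np.round(v,3).tolist() for k,v in s.items()})
ims=[]
for n in("scene","side","wrist"):
    c=read_camera(n);cv2.imwrite(f"pics/a_{n}.png",c["image"][:,:,::-1]);np.savez(f"pics/a_{n}.npz",**c)
    print(n,np.round(c["K"],1).tolist(),np.round(c["R"],3).tolist(),np.round(c["t"],3).tolist())
E
```

```text
pics
{'clock': 0.0, 'joint_pos': [0.985, 0.314, 0.045, 1.304, -0.0, 1.431], 'qvel': [-0.001, -0.001, -0.001, -0.001, -0.001, 0.001], 'tau': [0.001, -48.063, 29.853, 0.02, -0.0, 0.0], 'tcp_pos': [0.248, 0.518, 0.23], 'orientation': [-0.0, 0.221, 0.975, -0.001], 'wrist_force': [-0.025, -0.378, -0.383], 'ft_torque': [0.084, -0.035, -0.041], 'finger_gap': 0.085}
scene [[525.9, 0.0, 279.2], [0.0, 525.9, 219.9], [0.0, 0.0, 1.0]] [[-0.313, 0.949, -0.02], [0.634, 0.194, -0.749], [-0.707, -0.247, -0.663]] [0.177, -0.259, 1.686]
side [[477.5, 0.0, 279.7], [0.0, 477.5, 208.3], [0.0, 0.0, 1.0]] [[-0.997, -0.067, -0.024], [-0.017, 0.545, -0.838], [0.069, -0.836, -0.545]] [0.549, 0.104, 1.16]
wrist [[308.4, 0.0, 282.5], [0.0, 308.4, 203.9], [0.0, 0.0, 1.0]] [[0.431, 0.902, -0.002], [0.863, -0.412, 0.294], [0.264, -0.128, -0.956]] [-0.573, -0.039, 0.379]
```

View pics/a_scene.png

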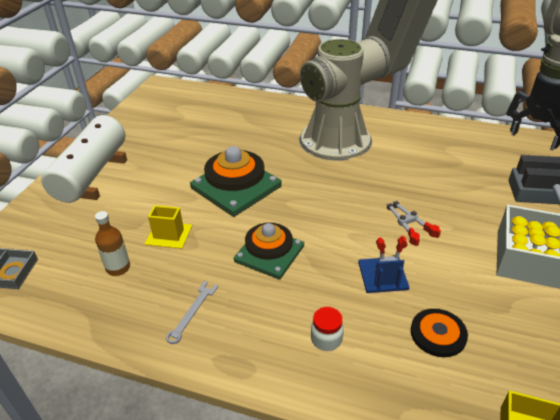

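View pics/a_side.png

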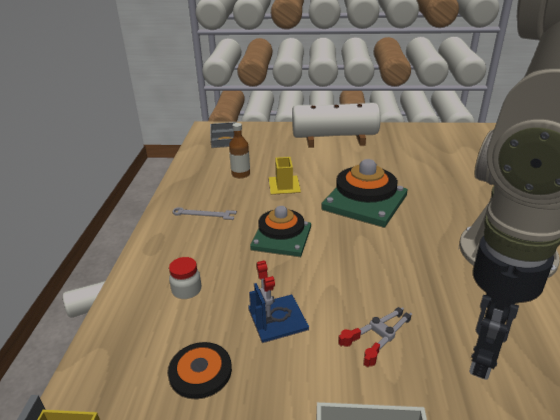

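The scene view shows two jigs, a larger one at (235,180) and a smaller one at (268,245). The upright pliers are in the blue stand at (390,250), and bigger loose pliers lie at (412,220). The caddy is at (166,225). I'll check sizes and make a crop.

```bash
cat > h.py <<'E'
import numpy as np,cv2
def ray(c,p):
    d=c["R"].T@np.linalg.inv(c["K"])@np.array([p[0],p[1],1.]);return -c["R"].T@c["t"],d/np.linalg.norm(d)
def plane(c,p,z):
    o,d=ray(c,p);return o+d*(z-o[2])/d[2]
def tri(*cp):
    A=np.zeros((3,3));b=np.zeros(3);L=[]
    for c,p in cp:
        o,d=ray(c,p);M=np.eye(3)-np.outer(d,d);A+=M;b+=M@o;L.append((o,M))
    X=np.linalg.solve(A,b);return X,max(np.linalg.norm(M@(X-o)) for o,M in L)
def proj(c,X):
    q=c["K"]@(c["R"]@np.asarray(X)+c["t"]);return q[:2]/q[2]
def mask(c,lo,hi):
    return cv2.inRange(cv2.cvtColor(c["image"],cv2.COLOR_RGB2HSV),np.array(lo),np.array(hi))
def blobs(m,amin=20):
    n,l,s,ce=cv2.connectedComponentsWithStats(m);return [(l==i,s[i],ce[i]) for i in range(1,n) if s[i,4]>=amin]
C=dict(green=((65,80,20),(95,255,140)),blue=((105,120,30),(125,255,255)),yellow=((24,180,80),(32,255,255)),red=((0,200,120),(4,255,255)))
E
python3 - <<'E'
from h import *
sc,sd=[dict(np.load(f"pics/a_{n}.npz")) for n in("scene","side")]
for n,c in(("scene",sc),("side",sd)):
  for k,v in C.items():
    for m,s,ce in blobs(mask(c,*v),25):
      z={'green':.02,'blue':.012,'yellow':.04,'red':.1}[k]
      pts=cv2.findContours(m.astype(np.uint8),cv2.RETR_EXTERNAL,2)[0][0][:,0]
      W=np.array([plane(c,p,z)[:2] for p in pts]).astype(np.float32)
      r=cv2.minAreaRect(W*1000)
      print(n,k,s.tolist(),ce.round(1),'rect',np.round(r[0]),np.round(r[1]),round(r[2],1))
a=cv2.resize(sc["image"][170:310,180:450],None,fx=2.9,fy=2.9,interpolation=cv2.INTER_CUBIC)[:,:,::-1]
cv2.imwrite("pics/b1.png",a)
b=cv2.resize(sd["image"][200:345,230:330],None,fx=4,fy=4,interpolation=cv2.INTER_CUBIC)[:,:,::-1]
d=cv2.resize(sd["image"][150:295,230:330],None,fx=4,fy=4,interpolation=cv2.INTER_CUBIC)[:,:,::-1]
cv2.imwrite("pics/b2.png",np.hstack([b,d]))
E
```

```text
scene green [192, 172, 88, 40, 1099] [236.6 192.1] rect [ 328. -208.] [185. 183.] 63.5
scene green [235, 240, 68, 37, 754] [269.9 260. ] rect [560. -29.] [126. 126.] 80.3
scene blue [359, 259, 50, 33, 1257] [382.8 275.1] rect [545. 252.] [101. 103.] 22.1
scene yellow [145, 205, 47, 44, 1443] [166.9 227.4] rect [ 569. -297.] [148. 123.] 9.1
scene yellow [512, 216, 48, 40, 1153] [535.4 234. ] rect [335. 581.] [109. 121.] 89.5
scene yellow [506, 391, 54, 29, 1170] [530.  407.2] rect [819. 563.] [59. 92.] 4.9
scene red [425, 223, 15, 11, 70] [433.2 227.6] rect [450. 338.] [38. 20.] 66.0
scene red [410, 229, 9, 16, 78] [414.  235.4] rect [494. 301.] [49. 18.] 7.7
scene red [399, 237, 7, 10, 51] [402.1 241. ] rect [518. 277.] [30. 13.] 8.6
scene red [377, 238, 8, 12, 56] [380.2 243.2] rect [540. 232.] [36. 14.] 19.7
scene red [314, 307, 28, 24, 534] [327.5 318.8] rect [778. 171.] [56. 53.] 15.4
side green [322, 188, 85, 39, 1494] [364.6 207. ] rect [ 325. -202.] [210. 189.] 64.0
side green [251, 223, 60, 33, 866] [281.5 242.8] rect [548. -18.] [138. 127.] 80.0
side blue [249, 284, 60, 58, 1553] [275.7 316.7] rect [549. 225.] [ 98. 163.] 22.7
side blue [272, 310, 16, 9, 94] [278.9 313.7] rect [535. 244.] [24. 28.] 74.3
side yellow [269, 157, 31, 36, 691] [283.9 177.6] rect [ 563. -302.] [ 81. 214.] 8.9
side yellow [38, 410, 59, 10, 426] [ 67.4 415.1] rect [859. 509.] [93. 16.] 3.0
side red [170, 258, 26, 17, 340] [182.4 265.7] rect [736. 203.] [52. 51.] 2.2
side red [340, 329, 20, 10, 119] [348.5 333.4] rect [402. 371.] [36. 18.] 9.4
side red [365, 343, 14, 17, 136] [371.5 351.9] rect [369. 407.] [38. 17.] 74.7
```

View pics/b1.png

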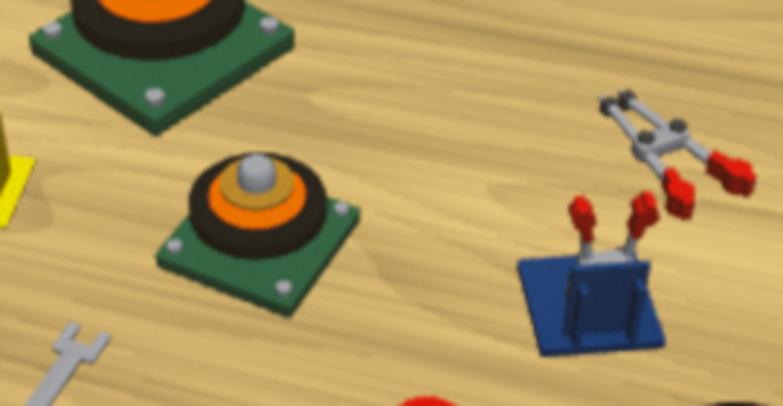

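View pics/b2.png

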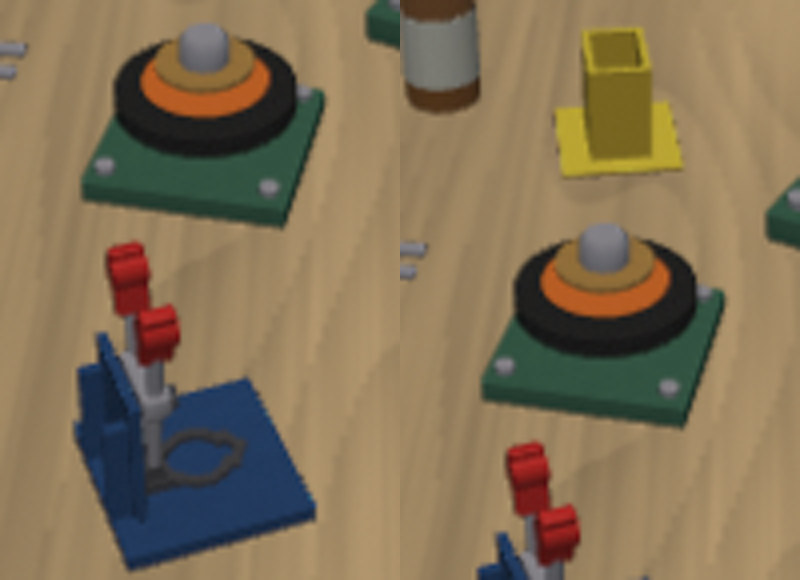

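Sizes: the small jig's base measures 126 mm against 185 mm for the other, so the one at (268,245) is meant. For the pliers, the upright pair in the stand holds the ring, and the loose pair at (412,220) looks larger. Next I triangulate the details.

```bash
python3 - <<'E'
from h import *
sc,sd=[dict(np.load(f"pics/a_{n}.npz")) for n in("scene","side")]
def roi(c,lo,hi,x0,y0,x1,y1,a=15):
    m=mask(c,lo,hi);k=np.zeros_like(m);k[y0:y1,x0:x1]=m[y0:y1,x0:x1];return blobs(k,a)
red=((0,150,60),(8,255,255))
S=sorted(roi(sc,*red,370,230,409,262),key=lambda b:b[2][0]);D=roi(sd,*red,250,255,282,295)
for b in S+D:print('red',b[1],b[2].round(1))
for b in S:
  for d in D:print(tri((sc,b[2]),(sd,d[2])))
grey=((0,0,70),(180,60,230))
a=roi(sc,*grey,255,218,282,240);e=roi(sd,*grey,268,200,296,222)
for b in a+e:print('axle',b[1],b[2].round(1))
# axle silhouette: top row mid
p=(a[0][1][0]+a[0][1][2]/2-.5,a[0][2][1]);q=(e[0][1][0]+e[0][1][2]/2-.5,e[0][2][1])
print('axle tri',tri((sc,p),(sd,q)))
for z in(.08,.09):print(z,plane(sc,(p[0],a[0][1][1]),z),plane(sd,(q[0],e[0][1][1]),z))
yel=C['yellow']
for c,n in((sc,'sc'),(sd,'sd')):
  for p in ((110,273),) if n=='sc' else ((240,175),):print('spray',plane(c,p,0))
a=cv2.resize(sc["image"][200:250,140:195],None,fx=7,fy=7,interpolation=cv2.INTER_CUBIC)[:,:,::-1]
b=cv2.resize(sd["image"][150:200,260:312],None,fx=7,fy=7,interpolation=cv2.INTER_CUBIC)[:,:,::-1]
cv2.imwrite("pics/c.png",np.hstack([a,b]))
E
```

```text
red [377 238   8  15  85] [380.7 244.3]
red [397 236  10  16 107] [401.2 243.3]
red [257 260  18  31 285] [265.1 275.2]
(array([0.55914823, 0.23642621, 0.1128512 ]), np.float64(0.0030382732353420316))
(array([0.55922733, 0.27452733, 0.1370553 ]), np.float64(0.005100493866184303))
axle [262 223  13  13 143] [267.9 229.1]
axle [275 206  12  12 131] [280.5 211.5]
axle tri (array([ 0.54919098, -0.03234567,  0.08187993]), np.float64(0.0006854775179642788))
0.08 [ 0.5274977  -0.03970913  0.08      ] [ 0.55080793 -0.06153725  0.08      ]
0.09 [ 0.53794933 -0.03571822  0.09      ] [ 0.54955427 -0.0460459   0.09      ]
spray [ 0.72565588 -0.37637238  0.        ]
spray [ 0.70100081 -0.36250428  0.        ]
```

View pics/c.png

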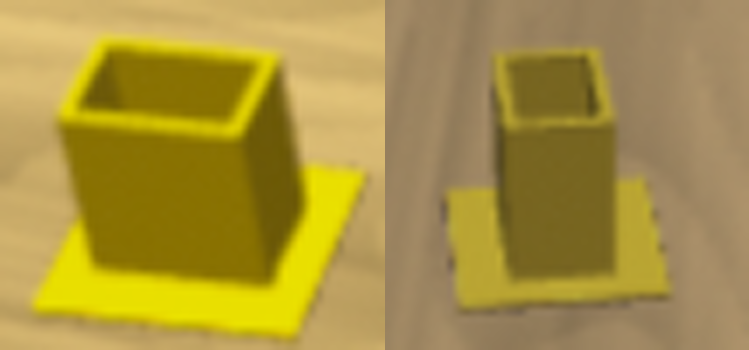

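The caddy's long (58 mm) side runs along world y, turned about 9°. I'll move over the pliers now, with the tool's y axis along the handles.

```bash
python3 -m crank '{"travel": [[-1,-0.27,0],[-2,-0.54,0],[-3,-0.8,0],[-4,-1.1,0],[-4.85,-1.34,0]], "turn": [0,0,0,0,0]}' 85
python3 -m crank '{"travel": [[-1,-0.27,0],[-2,-0.54,0],[-3,-0.8,0],[-4,-1.1,0],[-4.85,-1.34,0]], "turn": [-0.1,-0.2,-0.3,-0.4,-0.5]}'
python3 -m crank '{"travel": [[0,0,0],[0,0,0],[0,0,0],[0,0,0]], "turn": [-0.12,-0.24,-0.336,-0.336]}'
python3 - <<'E'
from h import *
from workcell import *
sc,sd=[dict(np.load(f"pics/a_{n}.npz")) for n in("scene","side")]
P=[((62,125),(497,52)),((100,42),(600,50)),((282,55),(612,122)),((240,135),(505,125))]
K=[]
for a,b in P:
    X,e=tri((sc,(a[0]/7+140-.43,a[1]/7+200-.43)),(sd,((b[0]-385)/7+260-.43,b[1]/7+150-.43)));K.append(X);print(X.round(4),round(e,4))
K=np.array(K);print('rim',K.mean(0),'yaw y',np.degrees(np.arctan2(*(K[2]+K[3]-K[0]-K[1])[[1,0]])),'sizes',np.linalg.norm(K[2]-K[1]),np.linalg.norm(K[1]-K[0]))
c=read_camera("wrist");np.savez("pics/d.npz",**c);cv2.imwrite("pics/d.png",c["image"][:,:,::-1])
s=get_state();print(s["tcp_pos"],s["orientation"],s["joint_pos"],s["wrist_force"])
E
```

```text
clock: 0.57
tcp_pos: [0.4012, 0.385, 0.231]
orientation: [0.0, 0.221, 0.975, -0.0]
wrist_force: [0.4, 0.6, -0.0]
finger_gap: 0.0849
clock: 0.98
tcp_pos: [0.5535, 0.2526, 0.2309]
orientation: [-0.0, -0.029, 1.0, -0.0]
wrist_force: [0.7, 1.2, -0.6]
finger_gap: 0.0851
clock: 1.32
tcp_pos: [0.5519, 0.2543, 0.2307]
orientation: [-0.001, -0.195, 0.981, -0.0]
wrist_force: [-0.9, 0.5, 0.4]
finger_gap: 0.085
[ 0.5855 -0.335   0.0753] 0.0034
[ 0.5408 -0.3438  0.0738] 0.0019
[ 0.5321 -0.2741  0.0767] 0.0012
[ 0.5762 -0.2686  0.0774] 0.0015
rim [ 0.55863982 -0.30534667  0.07579696] yaw y 97.527800113242 sizes 0.07034127606873028 0.04558389200684573
[0.55178296 0.25450258 0.2308593 ] [-3.87650691e-04 -1.92658541e-01  9.81265782e-01 -1.97659889e-05] [ 3.00099124e-01  3.78760980e-01  1.38618566e-01  1.33142903e+00
  4.28950604e-05 -8.76423770e-02] [-0.3974511  -0.69764914  0.18673812]
```

View pics/d.png

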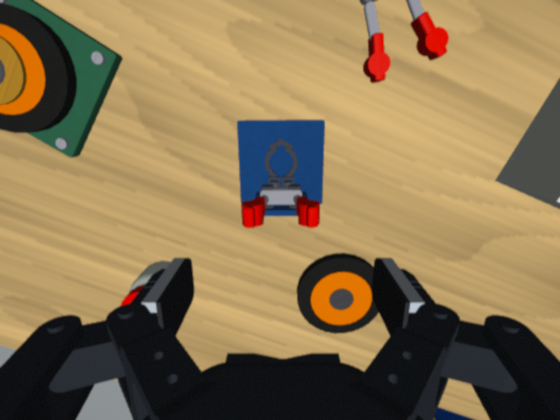

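The wrist view shows the pliers (handles at (253,214) and (309,213)) squarely aligned. The ring is behind them at (280,160), on the blue stand.

```bash
python3 - <<'E'
from h import *
sc,sd=[dict(np.load(f"pics/a_{n}.npz")) for n in("scene","side")];w=dict(np.load("pics/d.npz"))
m=mask(w,(0,150,60),(8,255,255));m[:190]=0;m[235:]=0
B=sorted(blobs(m,40),key=lambda b:b[2][0])
for b in B:print(b[1],b[2].round(1))
# tool axes
q=np.array([0,-.193,.981]);q/=np.linalg.norm(q)
H=[]
for b,p in zip(B,((380.7,244.3),(401.2,243.3))):
    X,e=tri((w,b[2]),(sc,p));H.append(X);print('handle',X.round(4),round(e,4))
X,e=tri((w,(B[0][2]+B[1][2])/2),(sc,(391,243.8)),(sd,(265.1,275.2)));print('mid3',X.round(4),round(e,4))
for z in(.115,.127,.140):
    a=[plane(w,b[2],z) for b in B];print(z,(a[0]+a[1])/2,np.linalg.norm(a[1]-a[0]),np.degrees(np.arctan2(*(a[1]-a[0])[[1,0]])), 'outer',np.linalg.norm(plane(w,(B[0][1][0],213),z)-plane(w,(B[1][1][0]+B[1][1][2],213),z)))
# blue base
pts=cv2.findContours(mask(w,*C['blue'])[100:240],cv2.RETR_EXTERNAL,2)[0];p=max(pts,key=cv2.contourArea)[:,0]+[0,100]
p=p[p[:,1]<185]
W=np.array([plane(w,x,.012)[:2]*1000 for x in p]).astype(np.float32);print('blue',cv2.minAreaRect(W))
for n in((238,121),(323,121)):print(plane(w,n,.012))
L=[x for x in p if 240<=x[0]<=320 and x[1]<130];print(len(L),[plane(w,x,.012)[:2].round(4) for x in (L[0],L[len(L)//2],L[-1])])
# ring eyes/hole
E
```

```text
[242 197  23  31 569] [253.  212.8]
[297 197  23  31 552] [307.6 212.5]
handle [0.5698 0.2344 0.1262] 0.0012
handle [0.5523 0.2767 0.1248] 0.0006
mid3 [0.56   0.2554 0.1255] 0.0015
0.115 [0.56446328 0.25588047 0.115     ] 0.04827591543439658 112.7908110106313 outer 0.06888945933440085
0.127 [0.56068561 0.25442712 0.127     ] 0.04603173371319414 112.7908110106312 outer 0.06568702466214967
0.14 [0.55659312 0.25285266 0.14      ] 0.0436005368485582 112.79081101063137 outer 0.06221772043387747
blue ((529.311279296875, 241.07781982421875), (73.09986877441406, 97.38111114501953), 22.431934356689453)
[0.51390951 0.18259981 0.012     ]
[0.47722068 0.27149804 0.012     ]
2 [array([0.5109, 0.1899]), array([0.5123, 0.1893]), array([0.5123, 0.1893])]
```

Two estimates of the pliers agree: (0.561, 0.2547) with the grip at z about 0.126, which matches the text's 0.127. I go down and close in stages.

```bash
python3 -m crank '{"travel": [[-0.21,-0.08,0.6],[-0.21,-0.08,1.3],[-0.21,-0.08,2.0],[-0.21,-0.08,2.6],[-0.21,-0.08,3.0]], "turn": [-0.005,-0.005,-0.005,-0.005,-0.005]}' 
python3 -m crank '{"travel": [[0,0,0.13],[0,0,0.13],[0,0,0.13],[0,0,0.13]], "turn": [0,0,0,0]}' 66 40
python3 -m crank '{"travel": [[0,0,0],[0,0,0],[0,0,0],[0,0,0]], "turn": [0,0,0,0]}' 62 40
python3 - <<'E'
from h import *
from workcell import *
c=read_camera("wrist");cv2.imwrite("pics/e.png",c["image"][:,:,::-1])
E
```

```text
clock: 1.78
tcp_pos: [0.5591, 0.2549, 0.1084]
orientation: [-0.002, -0.195, 0.981, -0.0]
wrist_force: [-0.1, -1.3, 0.1]
finger_gap: 0.085
clock: 2.12
tcp_pos: [0.5618, 0.2555, 0.1077]
orientation: [0.001, -0.196, 0.981, 0.0]
wrist_force: [0.7, 0.1, -0.6]
finger_gap: 0.066
clock: 2.45
tcp_pos: [0.5623, 0.2555, 0.1086]
orientation: [0.002, -0.196, 0.981, 0.0]
wrist_force: [-0.4, 0.7, 6.5]
finger_gap: 0.0623
```

View pics/e.png

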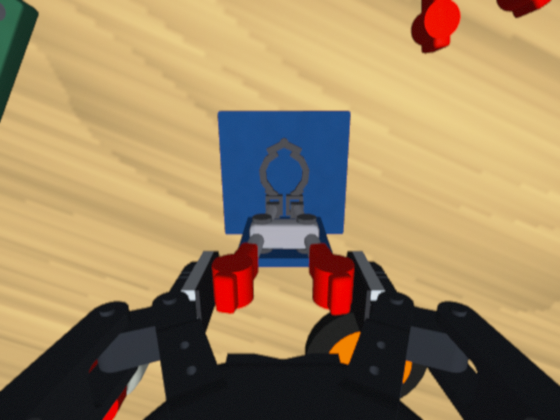

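The pads sit on both swellings, with the pliers square between them at (283,280). Now I squeeze in steps.

```bash
python3 -m crank '{"travel": [[0,0,-0.02],[0,0,-0.03],[0,0,-0.03]], "turn": [0,0,0]}' 52 40
python3 -m crank '{"travel": [[0,0,-0.02],[0,0,-0.04],[0,0,-0.04]], "turn": [0,0,0]}' 43 40
python3 -m crank '{"travel": [[0,0,0],[0,0,0],[0,0,0],[0,0,0]], "turn": [0,0,0,0]}' 34 40
```

```text
clock: 2.75
tcp_pos: [0.563, 0.2561, 0.111]
orientation: [0.003, -0.196, 0.981, 0.001]
wrist_force: [-1.2, 0.8, 11.3]
finger_gap: 0.0525
clock: 3.0
tcp_pos: [0.563, 0.2565, 0.1128]
orientation: [0.003, -0.196, 0.981, 0.001]
wrist_force: [-1.2, 2.6, 11.9]
finger_gap: 0.0431
clock: 3.33
tcp_pos: [0.5637, 0.2569, 0.1137]
orientation: [0.004, -0.196, 0.981, 0.001]
wrist_force: [-1.5, 2.4, 15.7]
finger_gap: 0.0365
```

```bash
python3 -m crank '{"travel": [[0,0,-0.1],[0,0,-0.2],[0,0,-0.3],[0,0,-0.45],[0,0,-0.6]], "turn": [0,0,0,0,0]}' 34 40
python3 -m crank '{"travel": [[0,0,-0.4],[0,0,-0.8],[0,0,-1.2],[0,0,-1.6],[0,0,-2.0]], "turn": [0,0,0,0,0]}'
python3 -m crank '{"travel": [[0,0,-0.3],[0,0,-0.5],[0,0,-0.5]], "turn": [0,0,0]}'
python3 - <<'E'
from h import *
from workcell import *
c=read_camera("wrist");cv2.imwrite("pics/f.png",c["image"][:,:,::-1]);np.savez("pics/f.npz",**c)
for n in("scene","side"):
    c=read_camera(n);np.savez(f"pics/f_{n}.npz",**c)
E
```

```text
clock: 3.75
tcp_pos: [0.5604, 0.2548, 0.1328]
orientation: [-0.001, -0.196, 0.981, -0.0]
wrist_force: [1.1, 0.3, -2.6]
finger_gap: 0.036
clock: 4.17
tcp_pos: [0.5606, 0.2549, 0.2138]
orientation: [-0.0, -0.196, 0.981, -0.0]
wrist_force: [1.0, -0.6, -1.6]
finger_gap: 0.0365
clock: 4.42
tcp_pos: [0.5617, 0.2553, 0.2351]
orientation: [0.002, -0.196, 0.981, 0.0]
wrist_force: [0.7, 0.4, -1.0]
finger_gap: 0.0363
```

View pics/f.png

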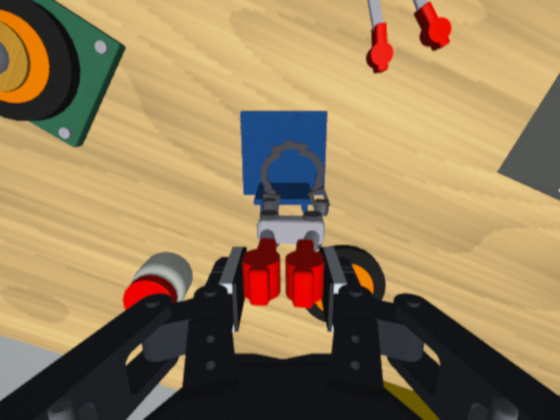

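The ring is spread (eyes at (270,203) and (316,203)) and came along. The pliers are rolled a few degrees in the pads. I compute the ring's offset and the shift to the axle.

```bash
cat >> h.py <<'E'
def axes(q):
    from scipy.spatial.transform import Rotation as Ro
    return Ro.from_quat(np.r_[q[1:],q[0]]).as_matrix()
E
python3 - <<'E'
from h import *
from workcell import *
w=dict(np.load("pics/f.npz"));s=get_state();A=axes(s["orientation"]);T=np.array(s["tcp_pos"])
print(T,A.round(3).tolist())
for p in((293,172),(270,203),(316,203)):
    X=plane(w,p,.137);print(p,X.round(4),((X-T)@A*1000).round(1))
print('pliers tool centre px',proj(w,T+A@[0,0,-.019]),proj(w,T+A@[0,0,.09]),'ring pred',proj(w,T+A@[.0215,0,.098]))
X=plane(w,(293,172),.137);d=np.array([.5492,-.0323,.137])-X;print('move tool axes units',d@A/.04)
# axle via wrist view rays (orange wheel disc/brass?) 
print('wrist px of axle at z .09',proj(w,[.5492,-.0323,.09]))
E
```

```text
[0.56045589 0.25490083 0.2320176 ] [[-0.923, -0.385, -0.001], [-0.385, 0.923, -0.0], [0.001, 0.0, -1.0]]
(293, 172) [0.5339 0.2512 0.137 ] [25.8  6.8 95.1]
(270, 203) [0.5647 0.244  0.137 ] [  0.2 -11.7  95. ]
(316, 203) [0.5502 0.2786 0.137 ] [ 0.2 25.8 95. ]
pliers tool centre px [285.49713127 276.2478403 ] [284.39770515 205.10089499] ring pred [284.39518743 176.57616082]
move tool axes units [ 2.37463819e+00 -6.68839902e+00  1.77166640e-03]
wrist px of axle at z .09 [-24.28836777  50.17984626]
```

```bash
python3 -m crank '{"travel": [[0.2,-0.4,0],[0.4,-1.1,0],[0.65,-1.8,0],[0.9,-2.5,0],[1.15,-3.2,0]], "turn": [0,0,0,0,0]}'
python3 -m crank '{"travel": [[0.25,-0.7,0],[0.5,-1.4,0],[0.75,-2.1,0],[1.0,-2.8,0],[1.22,-3.3,0]], "turn": [0,0,0,0,0]}'
python3 -m crank '{"travel": [[0,-0.19,0],[0,-0.19,0],[0,-0.19,0]], "turn": [0,0,0]}'
python3 - <<'E'
from h import *
from workcell import *
c=read_camera("wrist");np.savez("pics/g.npz",**c)
cv2.imwrite("pics/g.png",cv2.resize(c["image"][100:310,170:420],None,fx=2.8,fy=2.8,interpolation=cv2.INTER_CUBIC)[:,:,::-1])
for n in("scene","side"):
    c=read_camera(n);np.savez(f"pics/g_{n}.npz",**c)
s=get_state();print(s["tcp_pos"],s["orientation"],s["wrist_force"],s["finger_gap"])
E
```

```text
clock: 4.98
tcp_pos: [0.5668, 0.1181, 0.2315]
orientation: [-0.001, -0.197, 0.98, 0.0]
wrist_force: [0.6, 0.4, -2.3]
finger_gap: 0.0358
clock: 5.4
tcp_pos: [0.5729, -0.0237, 0.2315]
orientation: [-0.001, -0.196, 0.981, 0.0]
wrist_force: [0.4, 0.1, -1.8]
finger_gap: 0.0361
clock: 5.65
tcp_pos: [0.576, -0.0282, 0.232]
orientation: [-0.001, -0.196, 0.981, 0.001]
wrist_force: [-0.2, 0.1, -2.4]
finger_gap: 0.0361
[ 0.57611163 -0.0270496   0.2326037 ] [-2.32364101e-04 -1.97143908e-01  9.80374472e-01  3.46792224e-04] [ 0.27457074 -0.09463546 -1.63797469] 0.036038247187748625
```

View pics/g.png

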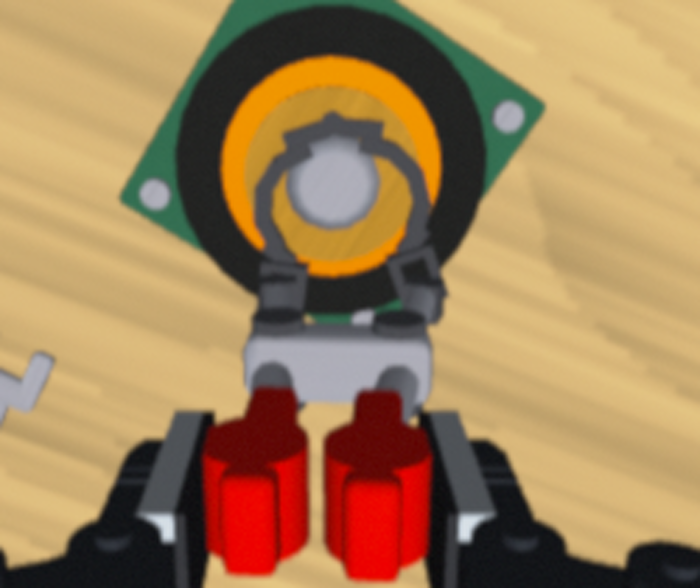

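The crop shows the spread ring (bore at about (341,200) in the crop) over the small jig's axle (333,182). I now compute the relative offset in the tool frame from this one image, and check the axle with the other views.

```bash
python3 - <<'E'
from h import *
from workcell import *
w=dict(np.load("pics/g.npz"));s=get_state();A=axes(s["orientation"]);T=np.array(s["tcp_pos"])
f=lambda p:(p[0]/2.8+170-.32,p[1]/2.8+100-.32)
for z in(.131,.135):
  print('ring z',z)
  for n,p in dict(backL=(318,150),backR=(352,148),hinge=(332,125),left=(271,195),right=(410,190),frontL=(292,255),frontR=(395,245),eyeL=(283,278),eyeR=(414,266)).items():
    print(n,((plane(w,f(p),z)-T)@A*1000).round(1)[:2])
for z in(.08,.085,.09):
    a,b,c,d=[plane(w,f(p),z) for p in((287,182),(379,182),(333,136),(333,229))]
    X=(a+b+c+d)/4;print('axle z',z,X.round(4),((X-T)@A*1000).round(1)[:2],'dia',np.linalg.norm(a-b).round(4),np.linalg.norm(c-d).round(4))
sc,sd=[dict(np.load(f"pics/a_{n}.npz")) for n in("scene","side")]
print(tri((sc,(268,228.5)),(sd,(280.5,211.3)),(w,f((333,182)))))
# wheel centre check (dark rim ellipse) 
for z in (.04,.045):print('wheel',z,plane(w,f((331,162)),z).round(4))
# scene/side now: ring hue dark
E
```

```text
ring z 0.131
backL [42.5 -1.6]
backR [43.  8.]
hinge [49.4  2.4]
left [ 29.7 -15. ]
right [31.1 24.6]
frontL [12.1 -9.2]
frontR [15.  20.7]
eyeL [  5.1 -11.9]
eyeR [ 8.7 26.4]
ring z 0.135
backL [43.  -1.6]
backR [43.5  7.8]
hinge [49.8  2.3]
left [ 30.5 -14.8]
right [31.8 24.2]
frontL [13.1 -9.1]
frontR [16.  20.3]
eyeL [  6.3 -11.7]
eyeR [ 9.8 26. ]
axle z 0.08 [ 0.5521 -0.033   0.08  ] [24.4  3.7] dia 0.0316 0.0321
axle z 0.085 [ 0.5513 -0.0334  0.085 ] [25.3  3.6] dia 0.031 0.0316
axle z 0.09 [ 0.5506 -0.0339  0.09  ] [26.2  3.5] dia 0.0305 0.0311
(array([ 0.54991839, -0.03261995,  0.08334203]), np.float64(0.0016332972924693585))
wheel 0.04 [ 0.551  -0.0334  0.04  ]
wheel 0.045 [ 0.5504 -0.0338  0.045 ]
```

Wheel and axle centres agree at (0.551, -0.0335). The ring bore is already centred to about 1 mm. I shift tool y by -1.2 mm and go down in steps, watching the force.

```bash
python3 -m crank '{"travel": [[0,-0.03,0.15],[0,-0.03,0.35],[0,-0.03,0.55],[0,-0.03,0.75],[0,-0.03,0.9]], "turn": [0,0,0,0,0]}'
python3 -m crank '{"travel": [[0,0,0.05],[0,0,0.1],[0,0,0.15],[0,0,0.15]], "turn": [0,0,0,0]}'
python3 - <<'E'
from h import *
from workcell import *
c=read_camera("wrist");np.savez("pics/i.npz",**c)
cv2.imwrite("pics/i.png",cv2.resize(c["image"][100:310,170:420],None,fx=2.8,fy=2.8,interpolation=cv2.INTER_CUBIC)[:,:,::-1])
s=get_state();print(s["tcp_pos"],s["orientation"],s["wrist_force"],s["finger_gap"])
E
```

```text
clock: 6.22
tcp_pos: [0.5762, -0.0291, 0.1952]
orientation: [-0.001, -0.197, 0.98, 0.0]
wrist_force: [-0.6, -1.3, -2.5]
finger_gap: 0.0363
clock: 6.55
tcp_pos: [0.5768, -0.0296, 0.1907]
orientation: [0.0, -0.196, 0.981, 0.0]
wrist_force: [0.7, 0.1, -3.0]
finger_gap: 0.0358
[ 0.57686321 -0.02960226  0.19097564] [ 1.12669503e-04 -1.96249094e-01  9.80554068e-01  8.23102274e-06] [ 0.11020921 -0.67021086 -3.28229635] 0.03659581226287786
```

View pics/i.png

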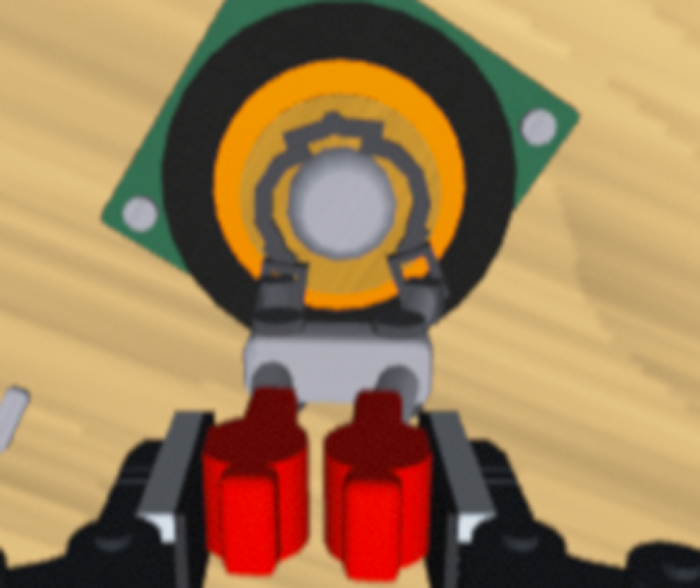

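The bore now surrounds the axle evenly (axle mid (341,204), bore 271 to 411). I descend in small steps, feeling for the plate.

```bash
python3 -m crank '{"travel": [[0.02,0,0.04],[0.02,0,0.08],[0.02,0,0.12],[0.02,0,0.15],[0.02,0,0.15]], "turn": [0,0,0,0,0]}'
python3 -m crank '{"travel": [[0,0,0.03],[0,0,0.06],[0,0,0.09],[0,0,0.1],[0,0,0.1]], "turn": [0,0,0,0,0]}'
```

```text
clock: 7.02
tcp_pos: [0.5759, -0.0298, 0.1846]
orientation: [-0.0, -0.196, 0.981, 0.0]
wrist_force: [0.3, -0.2, -2.0]
finger_gap: 0.036
clock: 7.43
tcp_pos: [0.576, -0.0298, 0.1807]
orientation: [-0.0, -0.196, 0.981, 0.0]
wrist_force: [-0.6, -0.4, -2.1]
finger_gap: 0.0359
```

```bash
for i in 1; do :; done
python3 -m crank '{"travel": [[0,0,0.03],[0,0,0.06],[0,0,0.06]], "turn": [0,0,0]}'
python3 -m crank '{"travel": [[0,0,0.03],[0,0,0.06],[0,0,0.06]], "turn": [0,0,0]}'
```

```text
clock: 7.68
tcp_pos: [0.576, -0.0298, 0.1782]
orientation: [-0.0, -0.196, 0.981, 0.0]
wrist_force: [0.2, -0.1, -1.6]
finger_gap: 0.0359
clock: 7.93
tcp_pos: [0.5761, -0.0299, 0.176]
orientation: [0.0, -0.196, 0.981, -0.0]
wrist_force: [0.2, 0.4, -0.8]
finger_gap: 0.0362
```

```bash
python3 -m crank '{"travel": [[0,0,0.03],[0,0,0.05],[0,0,0.05]], "turn": [0,0,0]}'
```

```text
clock: 8.18
tcp_pos: [0.5763, -0.0298, 0.1744]
orientation: [0.0, -0.196, 0.981, -0.0]
wrist_force: [-1.6, 0.4, 1.2]
finger_gap: 0.0361
```

```bash
python3 -m crank '{"travel": [[0,0,0.03],[0,0,0.05],[0,0,0.05]], "turn": [0,0,0]}'
```

```text
clock: 8.43
tcp_pos: [0.5764, -0.0298, 0.1725]
orientation: [0.0, -0.196, 0.981, -0.0]
wrist_force: [0.4, -0.1, 3.0]
finger_gap: 0.036
```

Contact began near TCP z = 0.1755, which matches the plate height. I press on in 1 mm steps to about 8 N net (Fz about +6 over the -2.2 baseline).

```bash
python3 -m crank '{"travel": [[0,0,0.02],[0,0,0.04],[0,0,0.04]], "turn": [0,0,0]}'; python3 -m crank '{"travel": [[0,0,0],[0,0,0]], "turn": [0,0]}'
```

```text
clock: 8.68
tcp_pos: [0.5764, -0.0298, 0.1709]
orientation: [0.001, -0.196, 0.981, -0.0]
wrist_force: [-0.1, 0.7, 6.0]
finger_gap: 0.0364
clock: 8.85
tcp_pos: [0.5765, -0.0298, 0.1711]
orientation: [0.001, -0.196, 0.981, -0.0]
wrist_force: [-0.3, 1.0, 5.9]
finger_gap: 0.0359
```

```bash
python3 -m crank '{"travel": [[0,0,0.02],[0,0,0.03],[0,0,0.03]], "turn": [0,0,0]}'; python3 -m crank '{"travel": [[0,0,0],[0,0,0]], "turn": [0,0]}'
```

```text
clock: 9.1
tcp_pos: [0.5766, -0.0298, 0.1701]
orientation: [0.001, -0.196, 0.981, -0.0]
wrist_force: [-0.1, 0.9, 6.7]
finger_gap: 0.0361
clock: 9.27
tcp_pos: [0.5766, -0.0298, 0.1702]
orientation: [0.001, -0.196, 0.981, -0.0]
wrist_force: [0.0, 1.0, 7.0]
finger_gap: 0.0362
```

Net push is about 9 N with 5 mm of travel, inside the window. I open the fingers gradually, lowering slightly to offset the backward swing of the pads.

```bash
python3 -m crank '{"travel": [[0,0,0.01],[0,0,0.015],[0,0,0.015]], "turn": [0,0,0]}' 42 40; python3 -m crank '{"travel": [[0,0,0.01],[0,0,0.02],[0,0,0.02]], "turn": [0,0,0]}' 47 40
```

```text
clock: 9.52
tcp_pos: [0.5769, -0.0303, 0.1695]
orientation: [0.001, -0.196, 0.981, -0.001]
wrist_force: [0.3, -0.4, 6.0]
finger_gap: 0.042
clock: 9.77
tcp_pos: [0.577, -0.0304, 0.1687]
orientation: [0.001, -0.196, 0.981, -0.001]
wrist_force: [0.7, -0.4, 6.0]
finger_gap: 0.0471
```

```bash
python3 -m crank '{"travel": [[0,0,0.01],[0,0,0.02],[0,0,0.02]], "turn": [0,0,0]}' 53 30; python3 -m crank '{"travel": [[0,0,0.01],[0,0,0.02],[0,0,0.02]], "turn": [0,0,0]}' 58 30; python3 -m crank '{"travel": [[0,0,0],[0,0,0],[0,0,0]], "turn": [0,0,0]}' 61 20
python3 - <<'E'
from h import *
from workcell import *
W=read_camera("wrist");np.savez("pics/j.npz",**W);S=read_camera("side");np.savez("pics/j_sd.npz",**S);Q=read_camera("scene");np.savez("pics/j_sc.npz",**Q)
r=lambda im,x0,y0,x1,y1,f:cv2.resize(im[y0:y1,x0:x1],None,fx=f,fy=f,interpolation=cv2.INTER_CUBIC)
a=r(W["image"],190,130,390,310,2);b=r(S["image"],240,170,320,260,4);b=cv2.resize(b,(320,360));e=r(Q["image"],225,180,305,280,2.4)
top=np.hstack([a,b]);bot=np.zeros((240,720,3),np.uint8);bot[:240,:192]=e
cv2.imwrite("pics/j.png",np.vstack([top,bot])[:,:,::-1])
E
```

```text
clock: 10.02
tcp_pos: [0.5765, -0.0302, 0.1675]
orientation: [0.001, -0.196, 0.981, -0.0]
wrist_force: [0.5, -1.1, 5.1]
finger_gap: 0.0532
clock: 10.27
tcp_pos: [0.5761, -0.0298, 0.1663]
orientation: [0.0, -0.196, 0.981, 0.0]
wrist_force: [-0.3, 0.3, 4.5]
finger_gap: 0.0584
clock: 10.52
tcp_pos: [0.5755, -0.0297, 0.1656]
orientation: [-0.001, -0.196, 0.981, 0.0]
wrist_force: [-0.0, 1.8, -0.5]
finger_gap: 0.061
```

View pics/j.png

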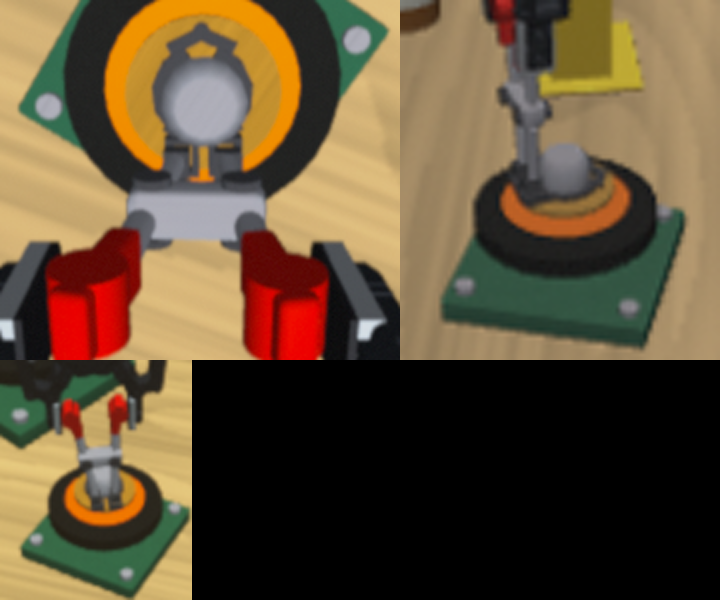

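The ring has snapped shut around the axle: wrist panel, bore snug at (203,95), eyes together. Now I draw the pliers straight up slowly.

```bash
python3 -m crank '{"travel": [[0,0,-0.05],[0,0,-0.1],[0,0,-0.15],[0,0,-0.2],[0,0,-0.25]], "turn": [0,0,0,0,0]}'; python3 -m crank '{"travel": [[0,0,-0.07],[0,0,-0.15],[0,0,-0.25],[0,0,-0.35],[0,0,-0.35]], "turn": [0,0,0,0,0]}'
python3 - <<'E'
from h import *
from workcell import *
W=read_camera("wrist");np.savez("pics/k.npz",**W);cv2.imwrite("pics/k.png",W["image"][:,:,::-1])
S=read_camera("side");np.savez("pics/k_sd.npz",**S)
for n,c in(("before",np.load("pics/j.npz")),("after",W)):
    m=mask(c,(0,150,60),(8,255,255));print(n,[(b[1].tolist(),b[2].round()) for b in blobs(m,100)])
# dark-ring pixels around the axle now vs before, projected at several heights
st=get_state();print(st["tcp_pos"],st["wrist_force"],st["finger_gap"])
for p in([.551,-.0335,.069],[.551,-.0335,.09]):print(proj(W,p),proj(S,p))
E
```

```text
clock: 11.08
tcp_pos: [0.5762, -0.03, 0.1766]
orientation: [0.0, -0.196, 0.981, -0.0]
wrist_force: [-0.2, -0.1, -1.5]
finger_gap: 0.0608
clock: 11.5
tcp_pos: [0.5767, -0.03, 0.1915]
orientation: [0.001, -0.196, 0.981, -0.0]
wrist_force: [-0.0, -0.7, -2.3]
finger_gap: 0.0608
before [([213, 244, 47, 71, 2527], array([236., 279.])), ([311, 246, 44, 72, 2502], array([331., 282.])), ([399, 394, 17, 20, 116], array([406., 403.]))]
after [([213, 244, 47, 71, 2532], array([236., 279.])), ([311, 245, 44, 73, 2507], array([331., 282.])), ([398, 380, 12, 27, 200], array([404., 394.]))]
[ 0.57628479 -0.0298698   0.19064061] [ 0.34290128  0.66432715 -2.26761999] 0.06140703730479291
[291.80651765 169.16403268] [279.78403251 215.81356072]
[292.51567837 174.0622485 ] [279.57992367 208.74617056]
```

The pliers hang in the fingers (2.3 N of weight) and came off freely. Next is up and over to the caddy, stopping 50 mm in front of it to measure it with the wrist camera.

```bash
python3 -m crank '{"travel": [[0,0,-0.2],[0,0,-0.4],[0,0,-0.6],[0,0,-0.8],[0,0,-0.9]], "turn": [0,0,0,0,0]}' 56 30
python3 -m crank '{"travel": [[0.06,-0.2,0],[0.2,-0.6,0],[0.35,-1.1,0],[0.5,-1.6,0],[0.65,-2.15,0]], "turn": [0,0,0,0,0]}'
python3 -m crank '{"travel": [[0.15,-0.5,0],[0.3,-1.0,0],[0.45,-1.5,0],[0.6,-2.0,0],[0.75,-2.5,0]], "turn": [0,0,0,0,0]}'
python3 -m crank '{"travel": [[0.15,-0.5,0],[0.3,-1.0,0],[0.45,-1.5,0],[0.53,-1.86,0],[0.53,-1.86,0]], "turn": [0.05,0.1,0.15,0.2,0.246]}'
python3 -m crank '{"travel": [[0,0,0],[0,0,0]], "turn": [0,0]}'
python3 - <<'E'
from h import *
from workcell import *
W=read_camera("wrist");np.savez("pics/l.npz",**W);S=read_camera("side");np.savez("pics/l_sd.npz",**S);Q=read_camera("scene");np.savez("pics/l_sc.npz",**Q)
st=get_state();A=axes(st["orientation"]);T=np.array(st["tcp_pos"]);print(T,st["wrist_force"],st["finger_gap"],np.degrees(np.arctan2(A[1,1],A[0,1])))
m=mask(W,*C['yellow']);B=blobs(m,100)
for b in B:
    cnt=max(cv2.findContours(b[0].astype(np.uint8),cv2.RETR_EXTERNAL,2)[0],key=cv2.contourArea)
    for z in(.003,.076):
        P=np.array([plane(W,p,z)[:2]*1000 for p in cnt[:,0]],np.float32);print(b[1].tolist(),z,cv2.minAreaRect(P))
print('tip px',proj(W,T+A@[0,0,.098]),'caddy px',proj(W,[.5586,-.3053,.076]),proj(W,[.5586,-.3053,.004]))
# ring check, annulus at groove height
for c,n in((Q,'scene'),(S,'side')):
    v=[]
    for a in np.arange(0,360,30):
        X=[.551+.0165*np.cos(np.radians(a)),-.0335+.0165*np.sin(np.radians(a)),.071];u=proj(c,X).round().astype(int);v.append((a,c["image"][u[1],u[0]].tolist()))
    print(n,v)
r=lambda im,x0,y0,x1,y1,f:cv2.resize(im[y0:y1,x0:x1],None,fx=f,fy=f,interpolation=cv2.INTER_CUBIC)
cv2.imwrite("pics/l.png",np.vstack([cv2.resize(W["image"],(400,300)),np.hstack([r(Q["image"],243,210,293,255,4),r(S["image"],255,195,305,240,4)])])[:,:,::-1])
E
```

```text
clock: 12.02
tcp_pos: [0.5767, -0.03, 0.2282]
orientation: [0.001, -0.196, 0.981, -0.0]
wrist_force: [0.5, 0.9, -1.2]
finger_gap: 0.056
clock: 12.43
tcp_pos: [0.585, -0.1203, 0.2261]
orientation: [-0.0, -0.197, 0.98, 0.0]
wrist_force: [0.2, -0.0, -2.1]
finger_gap: 0.0558
clock: 12.85
tcp_pos: [0.5957, -0.2247, 0.2259]
orientation: [-0.0, -0.196, 0.981, 0.0]
wrist_force: [-0.5, -0.6, -1.5]
finger_gap: 0.0564
clock: 13.27
tcp_pos: [0.6048, -0.304, 0.2251]
orientation: [-0.0, -0.072, 0.997, -0.0]
wrist_force: [0.9, -0.1, -2.0]
finger_gap: 0.0558
clock: 13.43
tcp_pos: [0.6047, -0.3004, 0.2257]
orientation: [-0.0, -0.075, 0.997, 0.0]
wrist_force: [0.6, -0.9, -0.6]
finger_gap: 0.0564
[ 0.60495809 -0.29946166  0.22625929] [-1.594354    0.38299022 -1.62417426] 0.05633200051511296 98.63195752543741
[240, 97, 89, 79, 6804] 0.003 ((561.55615234375, -306.322998046875), (88.74744415283203, 100.00709533691406), 8.573686599731445)
[240, 97, 89, 79, 6804] 0.076 ((555.4629516601562, -307.6109924316406), (71.00122833251953, 80.00938415527344), 8.573659896850586)
tip px [285.13451108 205.72350552] caddy px [285.98922459 141.18440472] [285.30960247 135.04760581]
scene [(np.int64(0), [62, 61, 58]), (np.int64(30), [99, 87, 68]), (np.int64(60), [73, 72, 71]), (np.int64(90), [86, 85, 83]), (np.int64(120), [102, 102, 103]), (np.int64(150), [144, 146, 148]), (np.int64(180), [174, 175, 179]), (np.int64(210), [175, 177, 181]), (np.int64(240), [130, 134, 138]), (np.int64(270), [100, 90, 77]), (np.int64(300), [86, 76, 65]), (np.int64(330), [103, 85, 57])]
side [(np.int64(0), [55, 55, 56]), (np.int64(30), [44, 44, 45]), (np.int64(60), [53, 53, 55]), (np.int64(90), [64, 57, 51]), (np.int64(120), [66, 66, 69]), (np.int64(150), [70, 70, 74]), (np.int64(180), [78, 78, 81]), (np.int64(210), [87, 87, 92]), (np.int64(240), [118, 117, 122]), (np.int64(270), [127, 125, 131]), (np.int64(300), [112, 111, 117]), (np.int64(330), [72, 70, 71])]
```

```bash
python3 - <<'E'
from h import *
W=dict(np.load("pics/l.npz"))
V=cv2.cvtColor(W["image"],cv2.COLOR_RGB2HSV)[:,:,2]
for y in range(95,180,4):print(y,' '.join('%3d'%v for v in V[y,234:336:4]))
E
```

```text
95 198 198 196 196 196 197 196 196 196 195 196 195 196 196 196 197 198 196 194 194 194 193 193 194 192 192
99 198 193 225 225 224 224 225 225 225 225 225 224 225 225 225 225 225 225 224 225 224 225 225 225 190 189
103 198 199 225 224 224 225 225 225 225 225 225 225 225 225 225 225 225 225 224 225 225 225 225 225 185 184
107 194 195 225 224 225 225 225 225 225 225 225 225 225 225 225 225 225 225 225 225 225 225 225 225 185 181
111 193 194 225 225 225 225 225 225 225 225 224 224 225 224 225 225 225 225 225 225 225 225 225 225 186 185
115 191 192 224 225 225 225 224 224 224 225 224 222 223 223 222 222 223 222 223 223 223 225 225 225 183 182
119 187 186 224 225 202 192 192 191 193 192 192 191 192 192 191 192 192 192 191 192 192 205 223 224 179 179
123 189 187 224 225 225 220 221 225 225 225 225 225 225 225 226 225 225 225 225 219 218 225 225 225 179 177
127 196 195 224 225 225 109 128 225 225 225 225 225 225 225 225 225 225 225 225 120  83 224 225 224 176 175
131 190 191 224 225 225 108 127 225 225 225 225 225 225 225 225 225 225 225 225 119  82 224 225 223 172 171
135 190 190 221 225 22
[... 573 characters left out ...]
 105 105 105 105 105 104  89  92 226 225 210 178 178
159 191 193 201 225 225 149 100 100 101 100 101 100 100 102 100  99 100 100 102 100  93 225 226 209 182 180
163 197 197 192 225 225 177 139 139 139 138 139 138 142 153 152 152 153 152 153 152 160 226 225 190 182 181
167 195 197 190 226 225 225 225 225 225 225 225 225 225 226 225 225 225 225 225 226 225 225 225 198 186 184
171 185 185 174 225 225 225 226 226 225 225 225 225 225 225 225 225 226 226 225 225 225 225 225 178 186 186
175 174 174 180 206 207 207 208 208 209 210 208 202 200 200 200 200 199 199 199 197 197 196 195 187 185 186
179 195 190 186 180 179 186 182 178 176 174 175 177 177 182 182 183 183 187 188 189 189 195 195 192 200 200
```

```bash
python3 - <<'E'
from h import *
from workcell import *
W=dict(np.load("pics/l.npz"));st=get_state();A=axes(st["orientation"]);T=np.array(st["tcp_pos"])
V=cv2.cvtColor(W["image"],cv2.COLOR_RGB2HSV)[:,:,2].astype(int)
print(V[139,248:258],V[139,308:322],V[112:128,284],V[150:180,284])
# px of pliers: red handles + grey block
m=mask(W,(0,150,60),(8,255,255));print([(b[1].tolist(),b[2].round()) for b in blobs(m,500)])
g=mask(W,(0,0,90),(180,40,220));g[:180]=0;g[260:]=0;g[:,:230]=0;g[:,340:]=0;print('block',[(b[1].tolist(),b[2].round()) for b in blobs(g,100)])
for z in(.074,.077,.08):
    l,r,t,b,ib=[((plane(W,p,z)-T)@A*1000).round(1) for p in((252.3,143),(316,143),(284,121),(284,174),(284,164.5))]
    print(z,'inner w',(r-l)[1],'mid y',(l[1]+r[1])/2,'outer x',t[0],b[0],'L',t[0]-b[0],'mid x',(t[0]+b[0])/2,'inner edge',ib[0])
E
```

```text
[225 225 225 224 217 172 118  98  97  98] [217 166 106  83  80  81  83 117 185 220 225 225 225 225] [224 225 225 223 205 161 148 191 221 224 225 225 225 225 226 224] [225 225 219 183 132 106 100 100 100 100 100 100 112 152 199 222 225 225
 225 225 226 226 225 224 221 201 184 183 183 180]
[([219, 242, 45, 70, 2386], array([241., 277.])), ([306, 244, 42, 71, 2364], array([326., 280.]))]
block [([254, 222, 69, 28, 1415], array([287., 234.])), ([230, 231, 9, 22, 145], array([233., 243.]))]
0.074 inner w 59.9 mid y -0.5500000000000007 outer x 64.8 15.2 L 49.599999999999994 mid x 40.0 inner edge 24.5
0.077 inner w 59.3 mid y -0.5499999999999989 outer x 64.9 15.8 L 49.10000000000001 mid x 40.35 inner edge 25.0
0.08 inner w 58.7 mid y -0.5499999999999989 outer x 65.0 16.4 L 48.6 mid x 40.7 inner edge 25.5
```

The caddy centre is at tool (44, -0.3) mm. The inner edges and rim width agree (58 mm by 46 mm outer), and so does the base plate centre. I move over it and descend, watching the force.

```bash
python3 -m crank '{"travel": [[0.25,-0.01,0],[0.6,-0.03,0],[0.95,-0.05,0],[1.08,-0.05,0],[1.08,-0.05,0]], "turn": [0,0,0,0,0]}'
python3 -m crank '{"travel": [[0,0,0.2],[0,0,0.45],[0,0,0.7],[0,0,0.9],[0,0,0.9]], "turn": [0,0,0,0,0]}'
python3 - <<'E'
from h import *
from workcell import *
W=read_camera("wrist");np.savez("pics/m.npz",**W)
st=get_state();A=axes(st["orientation"]);T=np.array(st["tcp_pos"]);print(T,st["wrist_force"])
I=W["image"].astype(int)
m=mask(W,*C['yellow']);B=max(blobs(m,100),key=lambda b:b[1][4]);print(B[1])
c=np.array([.5615,-.3061,.0765])
for d in((18,29),(18,-29),(-18,29),(-18,-29)):print(d,proj(W,c+A@np.array([d[0],d[1],0])/1e3).round(1))
print('tool line px',[proj(W,T+A@[0,0,z]).round(1) for z in(.025,.036,.05,.098)])
g=mask(W,(0,0,60),(180,50,220));g[:120]=0;g[260:]=0;g[:,:240]=0;g[:,335:]=0;print('grey',[(b[1].tolist(),b[2].round()) for b in blobs(g,60)])
V=cv2.cvtColor(W["image"],cv2.COLOR_RGB2HSV)[:,:,1]
cv2.imwrite("pics/m.png",cv2.resize(W["image"][90:310,180:400],None,fx=2.7,fy=2.7,interpolation=cv2.INTER_CUBIC)[:,:,::-1])
E
```

```text
clock: 14.0
tcp_pos: [0.5618, -0.308, 0.2269]
orientation: [0.0, -0.075, 0.997, -0.0]
wrist_force: [0.9, 1.0, -1.8]
finger_gap: 0.0563
clock: 14.42
tcp_pos: [0.5617, -0.3072, 0.1868]
orientation: [-0.002, -0.075, 0.997, 0.002]
wrist_force: [-0.5, -0.2, -2.1]
finger_gap: 0.056
[ 0.56200219 -0.30745946  0.18805083] [-0.00941415  0.29078939 -2.18489534]
[ 236  140   96   87 6824]
(18, 29) [319.5 180.4]
(18, -29) [250.3 180.4]
(-18, 29) [318.1 220.8]
(-18, -29) [251.5 220.9]
tool line px [array([284.1, 243. ]), array([284. , 235.6]), array([283.9, 227.4]), array([283.6, 205.8])]
grey [([254, 205, 69, 48, 1981], array([286., 232.])), ([300, 206, 13, 11, 112], array([306., 210.]))]
```

The pliers are within 2 mm of the caddy's centre, so I lower them in.

```bash
python3 -m crank '{"travel": [[0,-0.03,0.15],[0,-0.03,0.3],[0,-0.03,0.45],[0,-0.03,0.6],[0,-0.03,0.6]], "turn": [0,0,0,0,0]}'
python3 -m crank '{"travel": [[0,0,0.2],[0,0,0.4],[0,0,0.6],[0,0,0.8],[0,0,0.95]], "turn": [0,0,0,0,0]}'
python3 -m crank '{"travel": [[0,0,0.1],[0,0,0.2],[0,0,0.28],[0,0,0.28]], "turn": [0,0,0,0]}'
```

```text
clock: 14.88
tcp_pos: [0.5621, -0.309, 0.1645]
orientation: [-0.001, -0.074, 0.997, 0.001]
wrist_force: [-0.9, -0.0, -2.6]
finger_gap: 0.0558
clock: 15.3
tcp_pos: [0.5624, -0.3092, 0.1268]
orientation: [-0.0, -0.075, 0.997, 0.0]
wrist_force: [-0.3, 0.0, -2.1]
finger_gap: 0.056
clock: 15.63
tcp_pos: [0.5626, -0.3093, 0.1164]
orientation: [-0.0, -0.075, 0.997, 0.0]
wrist_force: [-0.4, 0.5, -2.0]
finger_gap: 0.0562
```

```bash
python3 -m crank '{"travel": [[0,0,0.06],[0,0,0.12],[0,0,0.18],[0,0,0.18]], "turn": [0,0,0,0]}'
python3 -m crank '{"travel": [[0,0,0.04],[0,0,0.08],[0,0,0.1],[0,0,0.1]], "turn": [0,0,0,0]}'
```

```text
clock: 15.97
tcp_pos: [0.5626, -0.3093, 0.1094]
orientation: [-0.0, -0.075, 0.997, 0.0]
wrist_force: [-0.5, 0.2, -1.5]
finger_gap: 0.0564
clock: 16.3
tcp_pos: [0.5627, -0.3094, 0.1056]
orientation: [-0.0, -0.075, 0.997, 0.0]
wrist_force: [0.1, 0.8, -1.8]
finger_gap: 0.0561
```

```bash
python3 -m crank '{"travel": [[0,0,0.03],[0,0,0.06],[0,0,0.06]], "turn": [0,0,0]}'
```

```text
clock: 16.55
tcp_pos: [0.5627, -0.3094, 0.1032]
orientation: [-0.0, -0.075, 0.997, 0.0]
wrist_force: [-0.7, -0.1, -1.8]
finger_gap: 0.0561
```

```bash
python3 -m crank '{"travel": [[0,0,0.03],[0,0,0.05],[0,0,0.05]], "turn": [0,0,0]}'
```

```text
clock: 16.8
tcp_pos: [0.5632, -0.3096, 0.1021]
orientation: [0.001, -0.075, 0.997, -0.0]
wrist_force: [0.7, 0.1, 1.5]
finger_gap: 0.056
```

```bash
python3 -m crank '{"travel": [[0,0,0.03],[0,0,0.05],[0,0,0.05]], "turn": [0,0,0]}'
```

```text
clock: 17.05
tcp_pos: [0.5641, -0.3103, 0.1015]
orientation: [0.002, -0.075, 0.997, -0.001]
wrist_force: [0.1, 0.5, 6.9]
finger_gap: 0.0566
```

Floor contact is at the expected height (TCP 0.102). Now I release and withdraw straight up.

```bash
python3 -m crank '{"travel": [[0,0,-0.03],[0,0,-0.03],[0,0,-0.03]], "turn": [0,0,0]}' 64 20
python3 -m crank '{"travel": [[0,0,-0.03],[0,0,-0.03],[0,0,-0.03],[0,0,-0.03],[0,0,-0.03]], "turn": [0,0,0,0,0]}' 85 20
python3 -m crank '{"travel": [[0,0,-0.2],[0,0,-0.6],[0,0,-1.1],[0,0,-1.6],[0,0,-2.1]], "turn": [0,0,0,0,0]}'
python3 -m crank '{"travel": [[0,0,-0.5],[0,0,-1.0],[0,0,-1.2],[0,0,-1.2]], "turn": [0,0,0,0]}'
python3 - <<'E'
from h import *
from workcell import *
W=read_camera("wrist");S=read_camera("side");Q=read_camera("scene");
for n,c in(("sc",Q),("sd",S)):
    np.savez(f"pics/n_{n}.npz",**c)
r=lambda im,x0,y0,x1,y1,f:cv2.resize(im[y0:y1,x0:x1],None,fx=f,fy=f,interpolation=cv2.INTER_CUBIC)
top=np.hstack([cv2.resize(W["image"],(400,300)),r(Q["image"],140,180,200,255,4)[:300],np.zeros((300,160,3),np.uint8)])
bot=np.hstack([r(Q["image"],243,210,293,260,5.6),r(S["image"],255,195,305,245,5.6),r(S["image"],265,140,307,190,5.6)[:280]])
bot=np.hstack([bot,np.zeros((280,max(0,800-bot.shape[1]),3),np.uint8)])[:,:800]
cv2.imwrite("pics/n.png",np.vstack([top,bot])[:,:,::-1])
st=get_state();print(st["tcp_pos"],st["wrist_force"])
E
```

```text
clock: 17.3
tcp_pos: [0.5624, -0.3092, 0.1001]
orientation: [-0.0, -0.075, 0.997, 0.0]
wrist_force: [0.3, 0.3, -2.7]
finger_gap: 0.064
clock: 17.72
tcp_pos: [0.5629, -0.3095, 0.1019]
orientation: [0.0, -0.075, 0.997, -0.0]
wrist_force: [0.9, -0.1, 0.2]
finger_gap: 0.0847
clock: 18.13
tcp_pos: [0.5627, -0.3094, 0.1874]
orientation: [0.0, -0.075, 0.997, -0.0]
wrist_force: [-0.0, 0.3, 0.1]
finger_gap: 0.0851
clock: 18.47
tcp_pos: [0.5639, -0.3102, 0.2369]
orientation: [0.002, -0.075, 0.997, -0.002]
wrist_force: [-0.2, -0.6, 0.2]
finger_gap: 0.0852
[ 0.56242774 -0.30917117  0.23267162] [0.70543166 0.42180987 0.31810085]
```

View pics/n.png

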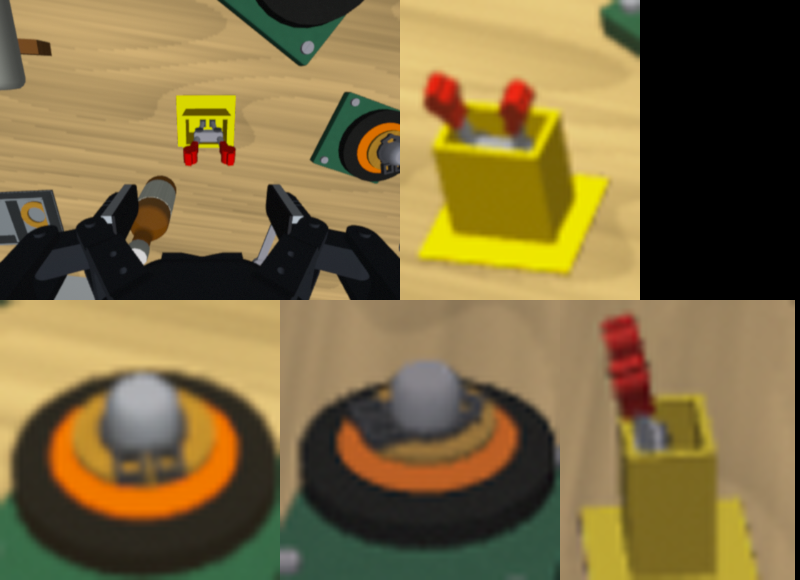

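The last picture shows the pliers standing tips-down in the caddy, with the handles above the rim at (430,95) and (515,100). The ring is shut around the axle with its eyes at (128,468) and (172,468). I'll check the eye spacing numerically before handing in.

```bash
python3 - <<'E'
from h import *
Q=dict(np.load("pics/n_sc.npz"));W=dict(np.load("pics/k.npz"))
for yaw in(20,26):
  u=np.radians(yaw);x=np.array([np.cos(u),np.sin(u),0]);y=np.array([-np.sin(u),np.cos(u),0]);c=np.array([.551,-.0335,.0725])
  for s in(8,12):print(yaw,s,'scene',[proj(Q,c+25*x/1e3+k*s*y/1e3).round(1) for k in(-1,1)],'wrist k',[proj(W,c+25*x/1e3+k*s*y/1e3).round(1) for k in(-1,1)])
V=Q["image"].sum(2)//3
for r in range(290,298):pass
for r in range(289,301,2):pass
for r in range(229,247,2):print(r,V[r,252:286])
V=W["image"].sum(2)//3
print('wrist k');
for r in range(176,216,4):print(r,V[r,256:330:2])
E
```

```text
20 8 scene [array([264.1, 239.5]), array([270.9, 239.2])] wrist k [array([281.3, 197.5]), array([299.4, 198.3])]
20 12 scene [array([262.4, 239.5]), array([272.6, 239.2])] wrist k [array([276.8, 197.3]), array([304. , 198.5])]
26 8 scene [array([265.2, 239.6]), array([272. , 238.9])] wrist k [array([284.3, 198.4]), array([302.4, 197.4])]
26 12 scene [array([263.5, 239.8]), array([273.6, 238.7])] wrist k [array([279.7, 198.7]), array([306.9, 197.2])]
229 [ 39  38  41  56  83 105 117 128 126 119 113 133 152 164 170 172 172 172
 170 165 158 145 124 111 124 131 129 123 105  81  57  41  39  38]
231 [ 40  51  82 113 126 130 129 123 108  88  97 115 128 140 146 151 153 152
 150 145 139 129 108  90 109 128 130 129 127 122 113  93  51  39]
233 [ 65  99 117 125 129 128 126 120 101  79  84 101 112 121 127 132 134 135
 134 130 124 115  95  82 103 128 128 127 128 128 119 115  96  52]
235 [ 89 117 120 122 122 126 126 125 112  80  73  83  95 106 112 114 115 114
 108 104  98  89  75  87 116 126 128 126 123 118 119 119 109  76]
237 [ 98 118 119 114 110 117 124 128 126 122 103  73  66  60  59  65  79  
[... 1470 characters left out ...]
123  92  82 122 127 130 127  94  84
 124  91  80 123 126 124 125  84  76 120 126 123 126 127 126 110  58  34
  31]
200 [ 34  32  34  60 103 123 126 126 122 119  94  74 114 122 123 126  94  82
 121  94  77 112 119 121 120  81  74 121 126 126 123  99  54  34  33  33
  34]
204 [ 33  34  33  34  34  37  66  96  67  47  49  49  48  47  50  53  66  80
 125 106  71  48  46  44  46  44  45  85  92  61  37  34  33  32  34  33
  33]
208 [ 33  33  32  31  34  34  32  39  72  81  85  89  95  80  90 113 114 116
 121 119 119  79  79  85  86  83  79  53  34  34  34  32  34  33  33  34
  35]
212 [33 35 32 33 34 34 34 56 81 86 90 97 99 81 64 33 34 34 34 32 46 75 73 83
 85 86 82 54 34 34 34 33 34 32 32 35 67]
```

The eye spacing is 17.5 px, against 18.1 px expected when shut and about 27 px if it sat on the thick part. The ring is therefore in the groove, and I hand in.

```bash
python3 -c "
from workcell import *
hand_in();print(get_state()['clock'])"
```

```text
the job is handed in; nothing more can be done
the job is handed in; nothing more can be done
```

The ring is shut in the axle's groove, the pliers stand tips down in the yellow caddy, and the job is handed in. It took about 18.5 s of robot time against the 67 s limit, and 12 pictures viewed.

- **Squeeze and carry:** I gripped the smaller, upright pliers with 40 N to the stop (36 mm opening) and lifted the spread ring to the small jig (base measured 126 mm; the other about 185 mm).
- **Press and snap:** I felt the plate at about 2.5 mm above its nominal height and pressed to roughly 9 N net, about 5 mm down. Then I opened the fingers to 61 mm to let the ring close.
- **Ring check:** The eyes measure 17.5 px apart. Fully shut should be 18.1 px, and on the thick part about 27 px. The last picture shows it level around the axle.
- **Caddy check:** The pliers' tips touched the caddy floor at the expected height, and they stand there leaning slightly. The gripper is open, clear and well above everything.

**Disagreements:** While squeezed, the pliers rolled about 3.5° in the pads. This did not stop the ring from closing. The squeezed opening read 36 mm, against 37 to 39 mm stated.

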